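# Rack and lock the clean scraper

## Robot

A 6-joint arm with a two-finger parallel gripper is mounted at the origin on the work surface. World frame = base frame: x ahead of the robot, y to its left, z up, the work surface at z = 0. Lengths are in m, angles in rad, forces in N, time in s.
With the tool pointing down it reaches from about 0.35 to 0.775 m from the base axis. Payload 5.5 kg.
Tool frame: the origin (TCP) lies between the finger pads; the fingertips stand 19 mm ahead of it and the grasp point (between the pads) is the TCP; z points along the fingers, y is the line along which they close (so a half turn about z gives the same grasp; the last joint's range is limited). The gripper opens to 85 mm and grips with 20 to 120 N. Pads are 22 mm wide; open, the fingers measure 114 mm over their backs; the gripper's body (76 mm by 85 mm) begins 54 mm behind the grasp point. The pads swing forward as they close: fully open they stand 13 mm farther back than shut.
Start: joints at [1.109, 0.313, 0.046, 1.304, 0, 1.431], TCP at [0.182, 0.546, 0.25] pointing down, gripper open.
Joint ranges: [-2.76, 2.76], [-0.86, 1.69], [-1.03, 1.26], [-2.2, 2.34], [-1.47, 1.5], [-3.14, 3.14]. Speed limits (rad/s): [2.57, 2.57, 3.14, 3.14, 3.14, 3.14].

## Interface

Orientations are given as a unit quaternion [w, x, y, z].
In Python, from workcell import env gives the robot as it stands.
- The arm moves only by the shell command python3 -m pendant 'ROWS' [FORCE]. ROWS is JSON, a list of rows, each an object with "travel": the shift along the tool's x, y, z scaled (see below), a list of three; "rot": the turn, a rotation vector about the tool's x, y, z scaled (see below), a list of three; "fingers": the opening, from -1 (shut) to 1 (fully open). In form: [{"travel": [dx, dy, dz], "rot": [wx, wy, wz], "fingers": fingers}, ...]. A call has 1 to 10 rows; each row is the pose to reach, as a shift and turn from the pose commanded when the call began, along the tool's axes at that moment; what a row does not reach only later rows make up. The controller multiplies each number of a shift by 0.12 m and each number of a turn by 60 degrees. A row lasts 1/10 s, in which the tool goes at most 50 mm and 8.59 degrees, less where a joint would pass 70% of its speed; a pose out of reach is approached as far as the arm can. A call with a number of a shift or a turn outside -1 to 1 is refused whole. A call with a gripper value outside its range is refused whole. The fingers move at their own pace and stop on an object; FORCE is the grip in N (left out, the last holds). Time passes only in rows, so rows that repeat a pose let the fingers close. It gives the time, the measured TCP pose, the force, the opening and the grip force at its end, in the units of the state.
- env.get_state(): the state, without advancing time (a new reading comes with each control period).
- env.read_camera(name): name is "scene" or "top"; returns (picture, depth): 384x512x3 uint8, blue, green, red; 384x512 float32, m along the optical axis (not along the pixel's ray), 0 where there is no reading.
- env.camera_model(name): a dict with "fovy" (degrees; the focal length in pixels is half the picture's height over the tangent of half this angle, whatever the lens; pixels are square), "cx", "cy" (the principal point, pixels), "k1" (the pictures are not rectified: a ray, as slopes to the right and down, at radius r is drawn at 1 + k1 r^2 times it, then the intrinsics apply), "rvec" (rotation vector, rad) and "tvec" (3), from world to camera coordinates, as OpenCV has them. Camera axes: x right, y down, z forward; pixel columns grow to the right and rows downward; lengths in m; the calibration is good to about 2 mm. A picture is of the moment at which its call begins. camera_model takes no time and is no camera call.
- env.hand_in(): hands the job in; it is judged then, once.
Trained networks look in the newest picture that a camera, given by its name, has taken for a name from the list of things; names that differ only in an ending like _2 or _b are one class to them, and where a whole thing is asked for, a point or a joint stands for the part that bears it (a point fixed in the world has none). Each returns a list of dicts, best first, with "conf" (0 to 1); they miss things now and then, are a little off and sometimes report something else, mostly with a low value. They report only what shows in the picture. A call takes as long as a camera call.
- env.outline_of(camera, target): "mask" (384x512 bool, what is visible of it) and "xy" ([column, row] in pixels, amid what is visible of it).
The state is a dict: "clock": time; "joint_pos": joint angles; "qvel": joint speeds; "tau": joint torques, N m; "tcp_pos": TCP position; "orientation": TCP orientation; "wrist_force": force on the tool from outside, world axes, zero at the start; "ft_torque": the same for the moment, N m; "finger_gap": finger opening in m; "grip_force": force on a finger pad.
Only numpy, scipy, OpenCV 4.12 (cv2) and the standard library are available. Lean on these libraries where they do the work, as an engineer would, in place of code of your own. Each camera call takes 0.05 s, during which the arm holds its last target. There are 200 camera calls.

## Task

Take the clean blue-handled scraper out of the grey drying stand and slide it, blade down, into the empty slot of the wooden block (the one with the blue tab) until it is fully home, without dropping it. Then turn the red knob on the block clockwise to its stop, so that the steel bar locks the tools in. Leave every other tool and object where it stands.

Things in the scene. Friction and masses are not known exactly. Their poses are not given: they have to be found in the camera images.
- scraper: Blue-handled scraper, 110 g, upright, blade down, in one slot of the stand. Steel blade 70 mm wide (x), 3 thick (y), 60 tall (z 0 to 60); dark ferrule 30 x 10 to z = 74; flat blue handle 28 (x) by 18 (y), z = 74 to 149. Origin: middle of the blade's lower edge; z points up the handle. Either face may face either way in the slot.
- free_slot: Blue tab (14 x 22 x 2 mm) on the wooden block beside its empty slot, at x = -50 mm. Origin: centre of that slot's mouth, level with the block's top (70 mm high); x along the slot, y across, z up. Slot 75 mm long, 6 wide, 58 deep, 3 mm chamfer round the mouth. A scraper fully home has its lower edge 58 mm below this origin.
- rack: Wooden block, fixed, 120 (x) by 300 (y, -105 to +195) by 70 mm high. Origin on the table below its middle slot. Slots along x at y = -64, 0, +64; two are taken. Knob axis at x = 0, y = 150. A steel bar at x = 48 to 58, height 76 to 82, has a tooth by each slot (x = 24 to 50, 10 to 24 mm to +y when open); the knob drives it 18 mm to -y, over the blades' shoulders, if they are home.
- lock (a joint): Red knob of the locking bar, rad: 0 fully open, grows as it turns clockwise seen from above, end stop (locked) at 1.4. It stays where it is left.
- lock_grip (a point): Point on the knob's vertical axis at the height to grip, 107 mm above the table. The red grip is an upright bar 46 x 14 mm, from 82 to 114 mm high, lying along the block's x when the joint is 0 and turning with the knob; below it a disc 48 mm across.
- stand: Grey plastic drying stand, fixed, 96 (x) by 130 (y) by 40 mm high. Origin on the table under its centre. Two slots along x at y = -33 and +33, 75 x 5 mm and 32 mm deep (floor 8 mm above the table).
- yellow_tool: Yellow-handled scraper: same shape as the blue scraper (blade 70 x 3 x 60, then ferrule, then handle 28 x 18 to height 149 mm), in the stand's other slot. Origin and axes as for the blue scraper. Leave it alone.
- red_tool: Red-handled scraper: same shape as the blue scraper (blade 70 x 3 x 60, then ferrule, then handle 28 x 18 to height 149 mm), home in a slot of the block. Origin and axes as for the blue scraper. Leave it alone.
- wood_tool: Brown wood-handled scraper: same shape as the blue scraper (blade 70 x 3 x 60, then ferrule, then handle 28 x 18 to height 149 mm), home in a slot of the block. Origin and axes as for the blue scraper. Leave it alone.
- bottle: Amber bottle, 56 mm across, 165 mm tall, loose, on the robot's side of the block. Origin: centre of its underside.
- jar: Terracotta-coloured jar with a white cap, 68 mm across, 90 mm tall, loose, beyond the stand. Origin: centre of its underside.
- tape: Roll of yellow tape lying flat, 90 mm across, 24 mm high, loose, beyond the block. Origin: centre of its underside.
- bark_a: Loose brown bark piece, 85 x 45 x about 30 mm high, on the robot's side of the knob. Origin: centre of its underside.
- bark_b: Loose dark bark piece, 70 x 50 x about 30 mm high, beyond and right of the block. Origin: centre of its underside.

How it is judged:
By the outcome, as a careful person would: the job done as asked, in the order asked, and still so for the second after the job is handed in, with the robot touching nothing.
It also fails if it takes over 51 s, if anything falls off the work surface, if the arm or the gripper's body presses on something with over 40 N, if the wrist force passes 120 N, or if a joint passes its speed limit or range.

## Working session

There is one attempt and no reset: what is moved stays moved. The work goes in short steps, Python scripts to look and compute and a shell command to move; the robot and the scene stay as the last step left them, time stands still between calls to the robot, and variables do not carry over. Pictures are saved under pics/ and viewed, at most 10 in all, crops included, and the job is handed in when it is done.

```bash
mkdir -p pics; ls
cat > h.py <<'E'
import numpy as np, cv2
from workcell import env
def cam(n):
    m=env.camera_model(n); R=cv2.Rodrigues(np.array(m["rvec"],float))[0]; t=np.array(m["tvec"],float).ravel()
    f=192/np.tan(np.radians(m["fovy"])/2); return m,R,t,f
def ray(n,uv):
    m,R,t,f=cam(n); uv=np.atleast_2d(np.array(uv,float))
    d=(uv-[m["cx"],m["cy"]])/f; s=d.copy()
    for _ in range(20): s=d/(1+m["k1"]*(s**2).sum(1,keepdims=True))
    return np.c_[s,np.ones(len(s))]
def pts(n,uv,z):   # depth z -> world
    m,R,t,f=cam(n); return (ray(n,uv)*np.atleast_1d(z)[:,None]-t)@R
def atz(n,uv,h):
    m,R,t,f=cam(n); d=ray(n,uv)@R; c=-R.T@t; return c+d*((h-c[2])/d[:,2])[:,None]
def proj(n,P):
    m,R,t,f=cam(n); q=np.atleast_2d(P)@R.T+t; s=q[:,:2]/q[:,2:]; s=s*(1+m["k1"]*(s**2).sum(1,keepdims=True)); return s*f+[m["cx"],m["cy"]]
E
python3 - <<'E'
from h import *
for n in ("scene","top"):
    im,d=env.read_camera(n); cv2.imwrite(f"pics/{n}0.png",im); np.savez(f"/tmp/{n}0.npz",im=im,d=d)
    m,R,t,f=cam(n); print(n,m,-R.T@t,f)
    for k in ("scraper","free_slot","lock","stand","rack","yellow_tool","red_tool","wood_tool","bottle","bark_a"):
        for o in env.outline_of(n,k)[:2]:
            v,u=np.nonzero(o["mask"]); z=d[v,u]; g=z>0; P=pts(n,np.c_[u,v][g],z[g])
            print(k,round(o["conf"],2),np.round(o["xy"]),len(u),np.round(np.median(P,0),3),np.round(np.percentile(P,[3,97],0),3).tolist() if len(P) else "")
            np.save(f"/tmp/{n}_{k}.npy",o["mask"]) if o is not None else 0
print(env.get_state())
E
```

```text
pics
scene {'fovy': 45.986115250563145, 'cx': 254.9970497274397, 'cy': 195.39451855631663, 'k1': -0.07257217502208776, 'rvec': array([ 0.90264964,  2.68138364, -0.83165155]), 'tvec': array([ 0.47528643, -0.21397874,  1.41616946])} [0.97349028 0.48933197 1.04407419] 452.4760786803556
scraper 0.91 [234. 128.] 450 [ 0.475 -0.262  0.081] [[0.438, -0.284, 0.039], [0.499, -0.25, 0.158]]
free_slot 0.5 [286. 202.] 39 [0.509 0.017 0.073] [[0.503, 0.005, 0.069], [0.516, 0.027, 0.074]]
free_slot 0.33 [231. 100.] 225 [ 0.442 -0.318  0.125] [[0.41, -0.338, 0.041], [0.465, -0.306, 0.159]]
lock 0.6 [324. 268.] 367 [0.568 0.235 0.091] [[0.546, 0.207, 0.077], [0.587, 0.252, 0.116]]
stand 0.69 [234. 141.] 870 [ 0.474 -0.258  0.039] [[0.4, -0.35, 0.002], [0.523, -0.218, 0.045]]
stand 0.26 [283. 202.] 46 [0.509 0.014 0.073] [[0.503, 0.004, 0.069], [0.517, 0.027, 0.074]]
rack 0.97 [299. 254.] 6144 [0.583 0.158 0.07 ] [[0.506, -0.018, 0.004], [0.623, 0.273, 0.099]]
yellow_tool 0.66 [233. 100.] 291 [ 0.441 -0.319  0.117] [[0.355, -0.442, 0.0], [0.468, -0.305, 0.159]]
red_tool 0.66 [304. 237.] 294 [0.569 0.
[... 2297 characters left out ...]
1, 'joint_pos': array([1.10943826e+00, 3.13185990e-01, 4.60864790e-02, 1.30361909e+00,
       1.62320760e-05, 1.43121512e+00]), 'qvel': array([ 2.15973940e-04, -7.87256861e-06,  1.07378266e-04,  1.32091674e-03,
        6.65593675e-04,  2.33889550e-04]), 'tau': array([-7.44340941e-04, -4.80481946e+01,  2.98815966e+01,  4.98124609e-04,
       -1.23600998e-04, -8.44478194e-06]), 'tcp_pos': array([0.18185105, 0.54551254, 0.25032562]), 'orientation': array([3.75011902e-06, 1.60195223e-01, 9.87085350e-01, 3.95249140e-05]), 'wrist_force': array([ 0.16074379,  0.65531043, -0.22849935]), 'ft_torque': array([-0.0339595 , -0.04071212, -0.06694825]), 'grip_force': 0.0, 'finger_gap': 0.08549531473512655}
```

View pics/scene0.png

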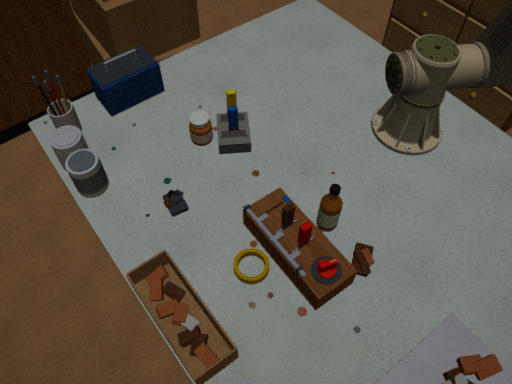

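View pics/top0.png

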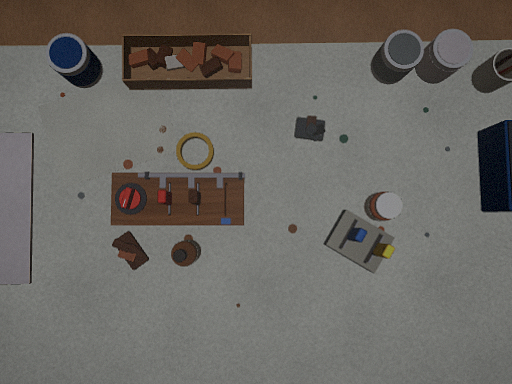

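Top view: blue handle at (359,235) in a stand turned about 30°. The free slot is at (225,200), with its tab at (226,221). The knob is at (130,198), the bottle at (185,252) and bark at (130,250). Next I'll fit these precisely.

Run:
```python
from h import *
out={}
def rect(P,name):
    r=cv2.minAreaRect((P[:,:2]*1000).astype(np.float32)); m=P[:,:2].mean(0); w,V=np.linalg.eigh(np.cov(P[:,:2].T)); a=np.degrees(np.arctan2(V[1,1],V[0,1]))
    print(name,len(P),"rect",np.round(r[0],1),np.round(r[1],1),round(r[2],1),"mean",np.round(m*1000,1),"z",np.round(np.median(P[:,2])*1000,1),"pca",round(a,1),np.round(np.sqrt(w*12)*1000,1))
for n in ("top","scene"):
    z=np.load(f"/tmp/{n}0.npz"); im,d=z["im"],z["d"]; v,u=np.nonzero(d>0)
    P=pts(n,np.c_[u,v],d[v,u]); C=im[v,u].astype(int); b,g,r=C.T
    near=lambda x,y,rad:np.hypot(P[:,0]-x,P[:,1]-y)<rad
    H=lambda a,c:(P[:,2]>a)&(P[:,2]<c)
    blue=(b>r+40); yel=(r>b+60)&(g>b+50); red=(r>g+60)&(r>b+60)
    print(n)
    rect(P[near(.476,-.262,.04)&H(.150,.17)&blue],"scraper top")
    rect(P[near(.44,-.32,.04)&H(.150,.17)&yel],"yellow top")
    rect(P[near(.46,-.29,.10)&H(.036,.045)&~blue],"stand top")
    rect(P[near(.56,.13,.2)&H(.066,.0725)&(r>b)],"rack top")
    rect(P[near(.51,.016,.03)&H(.066,.078)&blue],"tab")
    rect(P[near(.56,.14,.03)&H(.150,.17)],"red top")
    rect(P[near(.56,.076,.03)&H(.150,.17)],"wood top")
    rect(P[near(.56,.226,.04)&H(.106,.12)],"knob grip")
    rect(P[near(.56,.226,.04)&H(.076,.12)&red],"knob red")
    rect(P[near(.45,.1,.06)&H(.150,.18)],"bottle top")
t=cv2.imread("pics/top0.png")
a=cv2.resize(t[160:265,100:255],None,fx=4.5,fy=4.5,interpolation=cv2.INTER_CUBIC)
a=cv2.convertScaleAbs(a,alpha=1.6); cv2.imwrite("pics/crop1.png",a); print(a.shape)
```

```text
top
scraper top 93 rect [ 475.2 -267.3] [15.4 25.7] 59.4 mean [ 475.4 -267.2] z 155.3 pca 147.2 [15.6 25.4]
yellow top 99 rect [ 440.7 -323.7] [16.  25.8] 57.7 mean [ 441.  -323.3] z 155.1 pca 147.7 [15.7 25.7]
stand top 1649 rect [ 477.3 -308.8] [132.2 144.2] 58.4 mean [ 458.6 -291.7] z 38.9 pca 51.3 [109.7 132.2]
rack top 4510 rect [524.6 124.9] [299.5 195.3] 88.5 mean [554.7 115.7] z 68.9 pca 88.3 [121.7 303.2]
tab 52 rect [510.8  16.1] [18.2 11.3] 89.0 mean [510.7  16.2] z 70.2 pca 91.1 [13.4 20.4]
red top 125 rect [561.8 142.6] [18.6 27.1] 88.6 mean [561.6 141.6] z 158.8 pca 176.6 [18.5 27. ]
wood top 120 rect [560.7  78.8] [18.6 27.3] 89.1 mean [560.4  78.3] z 158.8 pca 177.9 [18.1 27.2]
knob grip 141 rect [563.7 228. ] [15.  44.9] 74.9 mean [563.1 227.2] z 112.6 pca 164.8 [13.8 45. ]
knob red 256 rect [563.3 228.6] [42.2 45. ] 1.3 mean [563.9 224.9] z 84.6 pca 75.1 [38.7 40. ]
bottle top 139 rect [439.6 105.9] [25.1 24.2] 89.5 mean [439.9 106. ] z 163.5 pca 104.5 [22.8 23.7]
scene
scraper top 47 rect [ 475.4 -265.5] [20.4 22.2] 54.5 mean [ 476.  -265.2] z 157.1 pca 141.3 [18.5
[... 211 characters left out ...]
.7]
rack top 2888 rect [529.4 124. ] [301.4 187.2] 88.8 mean [559.4 130.7] z 70.1 pca 88.5 [131.  306.7]
tab 36 rect [508.9  16.1] [14.1 22. ] 0.5 mean [508.8  16.2] z 72.6 pca 81.9 [14.3 22.8]
red top 100 rect [562.9 143.5] [17.9 27.6] 88.3 mean [564.1 144.7] z 160.1 pca -179.7 [18.8 28.6]
wood top 101 rect [561.8  79.3] [19.2 28.6] 87.2 mean [563.2  80.9] z 160.0 pca 174.1 [18.4 28.9]
knob grip 130 rect [563.9 229.6] [14.6 46. ] 73.9 mean [565.3 230.3] z 113.6 pca 162.1 [15.  46.4]
knob red 256 rect [563.5 227.3] [50.  45.9] 67.3 mean [566.1 233.1] z 88.1 pca 156.5 [36.2 42.8]
bottle top 112 rect [440.8 108. ] [26.8 25.6] 65.6 mean [442.4 109.1] z 164.3 pca -144.2 [23.9 25. ]
(472, 698, 3)
```

View pics/crop1.png

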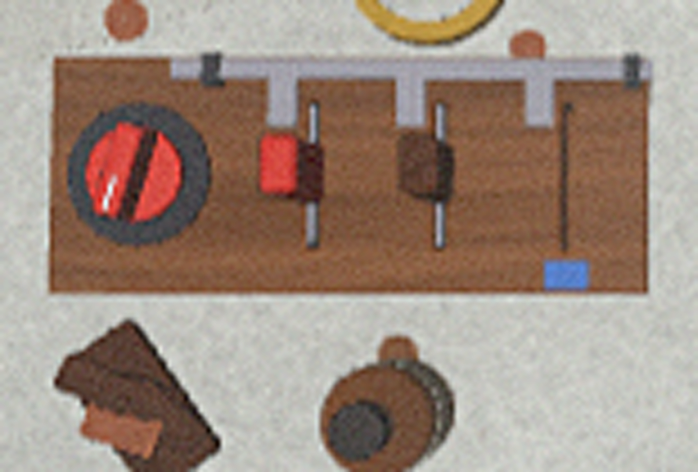

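Crop: the empty slot runs from (567,105) to (564,250), with the tab at (566,275). The knob bar is already about 14° clockwise, so the joint reads roughly 0.25, and the teeth are clear of the slot. I'll move towards the stand now.

```bash
M='python3 -m pendant'
for i in 1; do :; done
python3 -m pendant '[{"travel":[-0.795,-0.626,0],"rot":[0,0,0],"fingers":0.2},{"travel":[-0.795,-0.626,0],"rot":[0,0,0],"fingers":0.2},{"travel":[-0.795,-0.626,0],"rot":[0,0,0],"fingers":0.2}]' 30
python3 -m pendant '[{"travel":[-0.795,-0.626,0],"rot":[0,0,0],"fingers":0.2},{"travel":[-0.795,-0.626,0],"rot":[0,0,0],"fingers":0.2},{"travel":[-0.795,-0.626,0],"rot":[0,0,0],"fingers":0.2}]'
python3 -m pendant '[{"travel":[-0.795,-0.626,0],"rot":[0,0,0],"fingers":0.2},{"travel":[-0.795,-0.626,0],"rot":[0,0,0],"fingers":0.2},{"travel":[-0.795,-0.626,0],"rot":[0,0,0],"fingers":0.2}]'
python3 -m pendant '[{"travel":[-0.795,-0.626,0],"rot":[0,0,0],"fingers":0.2},{"travel":[-0.795,-0.626,0],"rot":[0,0,0],"fingers":0.2},{"travel":[-0.795,-0.626,0],"rot":[0,0,0],"fingers":0.2}]'
python3 -m pendant '[{"travel":[-0.317,-0.788,0],"rot":[0,0,0],"fingers":0.2},{"travel":[-0.317,-0.788,0],"rot":[0,0,0],"fingers":0.2},{"travel":[-0.317,-0.788,0],"rot":[0,0,0],"fingers":0.2}]'
python3 -m pendant '[{"travel":[-0.317,-0.788,0],"rot":[0,0,0],"fingers":0.2},{"travel":[-0.317,-0.788,0],"rot":[0,0,0],"fingers":0.2},{"travel":[-0.317,-0.788,0],"rot":[0,0,0],"fingers":0.2}]'
```

```text
clock: 1.4
tcp_pos: [0.2496, 0.4415, 0.2503]
orientation: [0.0, 0.161, 0.987, -0.001]
wrist_force: [0.6, 0.4, -0.2]
finger_gap: 0.0515
grip_force: 0.0
clock: 1.7
tcp_pos: [0.3167, 0.3399, 0.2505]
orientation: [0.0, 0.162, 0.987, -0.0]
wrist_force: [-0.9, 0.3, 0.8]
finger_gap: 0.051
grip_force: 0.0
clock: 2.0
tcp_pos: [0.3838, 0.2385, 0.2505]
orientation: [0.001, 0.162, 0.987, -0.0]
wrist_force: [0.6, 0.2, -0.6]
finger_gap: 0.0511
grip_force: 0.0
clock: 2.3
tcp_pos: [0.4509, 0.1368, 0.2505]
orientation: [0.001, 0.162, 0.987, -0.0]
wrist_force: [-0.4, 0.5, -1.2]
finger_gap: 0.0512
grip_force: 0.0
clock: 2.6
tcp_pos: [0.4557, 0.0332, 0.2503]
orientation: [0.0, 0.164, 0.986, -0.001]
wrist_force: [0.4, 0.6, -0.6]
finger_gap: 0.0512
grip_force: 0.0
clock: 2.9
tcp_pos: [0.4619, -0.0678, 0.2504]
orientation: [0.001, 0.163, 0.987, -0.001]
wrist_force: [-0.3, 1.1, 0.5]
finger_gap: 0.0513
grip_force: 0.0
```

```bash
cat >> h.py <<'E'
from scipy.spatial.transform import Rotation as Ro
def go(x,y,z,close=None):
    s=env.get_state(); w,a,b,c=s["orientation"]; R=Ro.from_quat([a,b,c,w]); T=R.as_matrix()
    d=T.T@(np.array([x,y,z])-s["tcp_pos"])/.12; cur=np.degrees(np.arctan2(T[1,1],T[0,1]))
    print("travel",np.round(d,3),"closing",round(cur,2),end=" ")
    rv=[0,0,0]
    if close is not None:
        dz=(cur-close+90)%180-90; q=np.radians(close+ (0 if abs((cur-close+180)%360-180)<90 else 180))
        Y=np.array([np.cos(q),np.sin(q),0]);Z=np.array([0,0,-1.]);D=np.c_[np.cross(Y,Z),Y,Z]
        rv=np.degrees(Ro.from_matrix(T.T@D).as_rotvec())/60
    print("rot",np.round(rv,3),"tcp",np.round(s["tcp_pos"],4),"F",np.round(s["wrist_force"],1),"gap",round(s["finger_gap"],4),"t",s["clock"])
E
python3 -m pendant '[{"travel":[-0.317,-0.788,0],"rot":[0,0,0.23],"fingers":0.2},{"travel":[-0.317,-0.788,0],"rot":[0,0,0.23],"fingers":0.2},{"travel":[-0.317,-0.788,0],"rot":[0,0,0.23],"fingers":0.2},{"travel":[-0.317,-0.788,0],"rot":[0,0,0.23],"fingers":0.2}]' >/dev/null
python3 -c "
from h import *
go(.4753,-.2664,.25,57.5)"
```

```text
travel [-0.505 -0.676 -0.001] closing 57.69 rot [ 0.001 -0.001  0.003] tcp [ 0.4674 -0.1655  0.25  ] F [ 0.3  0.1 -0.2] gap 0.0511 t 3.3
```

```bash
python3 -m pendant '[{"travel":[-0.505,-0.676,0],"rot":[0,0,0],"fingers":0.2},{"travel":[-0.505,-0.676,0],"rot":[0,0,0],"fingers":0.2},{"travel":[-0.505,-0.676,0],"rot":[0,0,0],"fingers":0.2},{"travel":[-0.505,-0.676,0],"rot":[0,0,0],"fingers":0.2},{"travel":[-0.505,-0.676,0],"rot":[0,0,0],"fingers":0.2}]' >/dev/null
python3 - <<'E'
from h import *
go(.4753,-.2664,.130,57.5)
im,d=env.read_camera("scene"); im2,_=env.read_camera("top")
a=cv2.resize(im[50:170,170:300],None,fx=4,fy=4,interpolation=cv2.INTER_CUBIC); b=cv2.resize(im2[190:290,300:420],(int(480*1.2),480),interpolation=cv2.INTER_CUBIC)[:,:280*2]
b=cv2.resize(b,(270,480//2)) ; c=np.zeros((480,790,3),np.uint8); c[:,:520]=a; c[:240,520:]=b
cv2.imwrite("pics/c2.png",cv2.convertScaleAbs(c,alpha=1.5))
E
```

```text
travel [-0.01  -0.017  1.002] closing 57.89 rot [ 0.001 -0.001  0.007] tcp [ 0.4754 -0.2641  0.2502] F [-0.4  0.2 -0.2] gap 0.0515 t 3.8
```

View pics/c2.png

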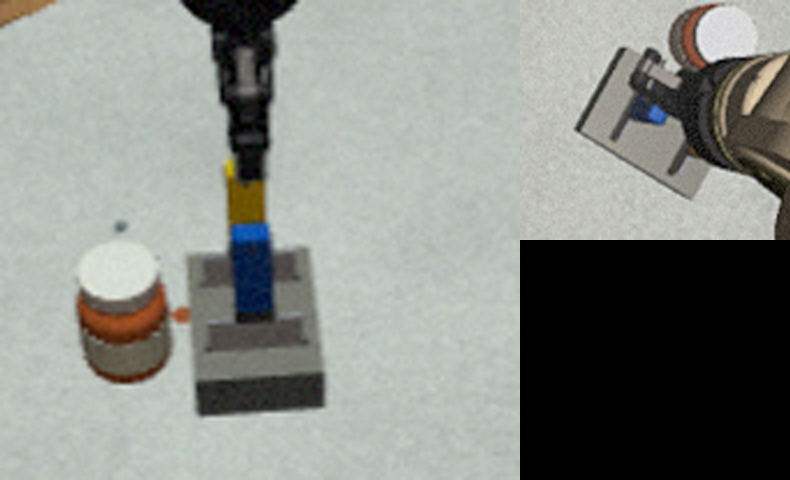

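The scene crop shows the fingers centred above the blue handle at (252,265), straddling it. I'll descend and grip.

```bash
python3 -m pendant '[{"travel":[-0.01,-0.017,0.5],"rot":[0,0,0.006],"fingers":0.2},{"travel":[-0.01,-0.017,0.9],"rot":[0,0,0.006],"fingers":0.2},{"travel":[-0.01,-0.017,1.0],"rot":[0,0,0.006],"fingers":0.2},{"travel":[-0.01,-0.017,1.0],"rot":[0,0,0.006],"fingers":0.2},{"travel":[-0.01,-0.017,1.0],"rot":[0,0,0.006],"fingers":0.2}]' 50
python3 -c "
from h import *
go(.4753,-.2664,.130,57.5)"
python3 -m pendant '[{"travel":[0,0,0],"rot":[0,0,0],"fingers":-1},{"travel":[0,0,0],"rot":[0,0,0],"fingers":-1},{"travel":[0,0,0],"rot":[0,0,0],"fingers":-1},{"travel":[0,0,0],"rot":[0,0,0],"fingers":-1},{"travel":[0,0,0],"rot":[0,0,0],"fingers":-1},{"travel":[0,0,0],"rot":[0,0,0],"fingers":-1},{"travel":[0,0,0],"rot":[0,0,0],"fingers":-1}]' 50
```

```text
clock: 4.4
tcp_pos: [0.4757, -0.2679, 0.1311]
orientation: [0.0, 0.28, 0.96, 0.0]
wrist_force: [-0.1, 0.4, 0.6]
finger_gap: 0.0512
grip_force: 0.0
travel [0.009 0.009 0.009] closing 57.48 rot [ 0.  0. -0.] tcp [ 0.4757 -0.2679  0.1311] F [-0.1  0.4  0.6] gap 0.0512 t 4.4
clock: 5.1
tcp_pos: [0.4764, -0.2696, 0.1323]
orientation: [0.002, 0.281, 0.96, -0.001]
wrist_force: [-1.7, 0.1, 6.4]
finger_gap: 0.0177
grip_force: 49.3
```

```bash
python3 -m pendant '[{"travel":[0,0,-0.1],"rot":[0,0,0],"fingers":-1},{"travel":[0,0,-0.25],"rot":[0,0,0],"fingers":-1},{"travel":[0,0,-0.45],"rot":[0,0,0],"fingers":-1},{"travel":[0,0,-0.7],"rot":[0,0,0],"fingers":-1},{"travel":[0,0,-1],"rot":[0,0,0],"fingers":-1},{"travel":[0,0,-1],"rot":[0,0,0],"fingers":-1},{"travel":[0,0,-1],"rot":[0,0,0],"fingers":-1}]'
python3 -c "
from h import *
go(.560,.015,.29,88.6)"
```

```text
clock: 5.8
tcp_pos: [0.4757, -0.2691, 0.2515]
orientation: [0.001, 0.281, 0.96, -0.0]
wrist_force: [-0.3, 0.5, -2.3]
finger_gap: 0.0175
grip_force: 48.9
travel [ 0.683  2.373 -0.323] closing 57.4 rot [-0.001  0.002 -0.52 ] tcp [ 0.4757 -0.2691  0.2515] F [-0.3  0.5 -2.3] gap 0.0175 t 5.8
```

```bash
python3 -m pendant '[{"travel":[0.1,0.3,-0.1],"rot":[0,0,0],"fingers":-1},{"travel":[0.228,0.7,-0.11],"rot":[0,0,0],"fingers":-1},{"travel":[0.228,0.79,-0.11],"rot":[0,0,0],"fingers":-1},{"travel":[0.228,0.79,-0.11],"rot":[0,0,0],"fingers":-1}]' >/dev/null
python3 -m pendant '[{"travel":[0.1,0.3,-0.1],"rot":[0,0,0],"fingers":-1},{"travel":[0.228,0.7,-0.11],"rot":[0,0,0],"fingers":-1},{"travel":[0.228,0.79,-0.11],"rot":[0,0,0],"fingers":-1},{"travel":[0.228,0.79,-0.11],"rot":[0,0,0],"fingers":-1}]' >/dev/null
python3 -m pendant '[{"travel":[0.1,0.3,-0.1],"rot":[0,0,-0.14],"fingers":-1},{"travel":[0.228,0.7,-0.11],"rot":[0,0,-0.28],"fingers":-1},{"travel":[0.228,0.79,-0.11],"rot":[0,0,-0.42],"fingers":-1},{"travel":[0.228,0.79,-0.11],"rot":[0,0,-0.52],"fingers":-1},{"travel":[0.228,0.79,-0.11],"rot":[0,0,-0.52],"fingers":-1},{"travel":[0.228,0.79,-0.11],"rot":[0,0,-0.52],"fingers":-1},{"travel":[0.228,0.79,-0.11],"rot":[0,0,-0.52],"fingers":-1}]' >/dev/null
python3 - <<'E'
from h import *
go(.560,.015,.29,88.6)
im,d=env.read_camera("scene"); im2,d2=env.read_camera("top"); np.savez("/tmp/s2.npz",im=im,d=d,im2=im2,d2=d2)
a=cv2.resize(im[110:260,220:330],None,fx=4,fy=4,interpolation=cv2.INTER_CUBIC); b=cv2.resize(im2[150:260,170:260],(360,440),interpolation=cv2.INTER_CUBIC)
c=np.zeros((600,800,3),np.uint8); c[:,:440]=a; c[:440,440:]=b
cv2.imwrite("pics/c3.png",cv2.convertScaleAbs(c,alpha=1.5))
E
```

```text
travel [-0.006  0.011 -0.004] closing 88.39 rot [-0.    -0.001 -0.003] tcp [0.5592 0.0137 0.2895] F [-0.1 -0.2 -1.7] gap 0.0179 t 7.3
```

View pics/c3.png

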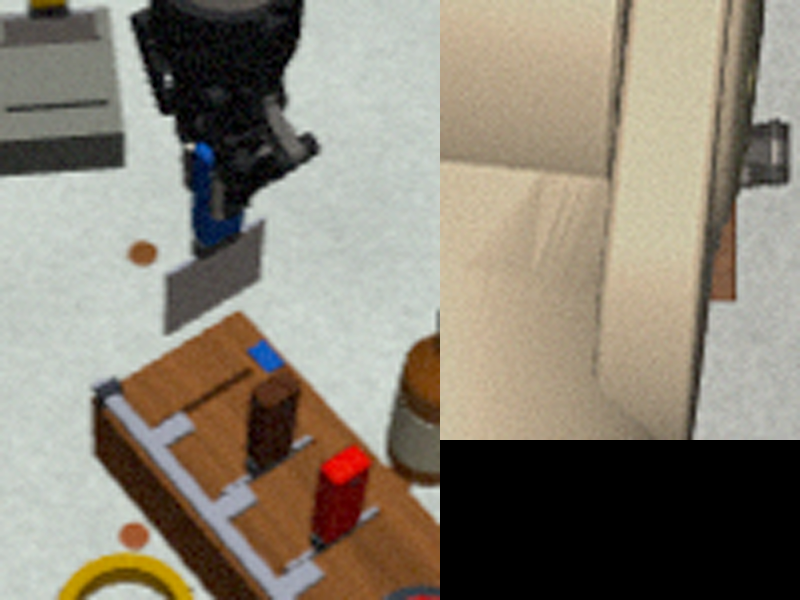

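The scraper is held upright. Its blade is at crop (165–262, 225–330) and the free slot at (190–250, 370–410). Next I'll measure the blade against the slot in this same camera.

Run:
```python
from h import *
s=np.load("/tmp/s2.npz"); im,d=s["im"],s["d"]; n="scene"
# manual region: blade in full pixels
v,u=np.mgrid[155:205,255:295]; v=v.ravel();u=u.ravel(); z=d[v,u]; P=pts(n,np.c_[u,v],z)
k=(z>0)&(P[:,2]>.14)&(P[:,2]<.24)&(abs(P[:,1]-.015)<.02)&(im[v,u].max(1).astype(int)-im[v,u].min(1)<25)
Q=P[k];U=u[k];V=v[k]; print(len(Q),np.round(Q.min(0),4),np.round(Q.max(0),4))
B=Q[(Q[:,2]<.222)]
A=np.c_[B[:,0]-.56,B[:,2]-.17,np.ones(len(B))]; 
for _ in range(3):
    c=np.linalg.lstsq(A,B[:,1],rcond=None)[0]; r=B[:,1]-A@c; g=abs(r)<.004; A,B=A[g],B[g]
print("y=",np.round(c,4),"x-slope deg",np.degrees(c[0]),"tilt z",np.degrees(c[1]),"rms",r.std())
m=np.zeros(im.shape[:2],np.uint8); m[V,U]=255
cn=max(cv2.findContours(m,0,1)[0],key=cv2.contourArea); print("box",cv2.boxPoints(cv2.minAreaRect(cn)).round(1).tolist())
ap=cv2.approxPolyDP(cn,2.5,True)[:,0]; print("poly",ap.tolist())
# intersect poly with plane
mm,R,t,f=cam(n); C=-R.T@t; D=ray(n,ap)@R; nn=np.array([c[0],-1,c[1]]); k0=c[0]*-.56+c[1]*-.17+c[2]
L=-(C@nn+k0)/(D@nn); print(np.round(C+D*L[:,None],4).tolist())
# slot: dark pixels on block top
z0=np.load("/tmp/scene0.npz")
for n,I in (("scene",im),("top",np.load("/tmp/top0.npz")["im"])):
    gx=np.arange(.515,.605,.001); gy=np.arange(-.01,.04,.0005); X,Y=np.meshgrid(gx,gy)
    uv=proj(n,np.c_[X.ravel(),Y.ravel(),np.full(X.size,.07)]).astype(np.float32)
    w=cv2.remap(I.max(2),uv[:,0].reshape(X.shape),uv[:,1].reshape(X.shape),cv2.INTER_LINEAR)
    w=cv2.GaussianBlur(w,(5,3),0).astype(float)
    p=[gy[12+np.argmin(w[12:-12,i])] for i in range(20,65)]; q=np.polyfit(gx[20:65]-.56,p,1)
    res=p-np.polyval(q,gx[20:65]-.56); gg=abs(res)<.002; q=np.polyfit((gx[20:65]-.56)[gg],np.array(p)[gg],1)
    prof=[w[np.argmin(abs(gy-np.polyval(q,x-.56))),i] for i,x in enumerate(gx)]
    print(n,"slot y@.56",round(q[1],4),"slope deg",round(np.degrees(q[0]),2),"profile",np.round(prof[::3]).astype(int).tolist())
```

```text
397 [0.5206 0.0083 0.1645] [0.5931 0.0202 0.2397]
y= [-0.0175  0.0058  0.015 ] x-slope deg -1.0021216004411022 tilt z 0.3315909370950279 rms 0.0008711050514380692
box [[252.3000030517578, 178.39999389648438], [282.70001220703125, 160.1999969482422], [291.6000061035156, 175.0], [261.20001220703125, 193.3000030517578]]
poly [[285, 164], [272, 172], [267, 170], [267, 175], [261, 178], [261, 193], [284, 179]]
[[0.5235, 0.016, 0.228], [0.5612, 0.0153, 0.2267], [0.5761, 0.0152, 0.2456], [0.5754, 0.0151, 0.2265], [0.5924, 0.0148, 0.2286], [0.5911, 0.0145, 0.1681], [0.522, 0.0157, 0.1685]]
scene slot y@.56 0.0158 slope deg -1.99 profile [83, 87, 76, 56, 48, 51, 51, 51, 50, 49, 47, 46, 50, 48, 49, 51, 54, 53, 51, 52, 57, 79, 90, 89, 91, 90, 85, 84, 95, 105]
top slot y@.56 0.0156 slope deg -1.03 profile [117, 92, 78, 57, 50, 50, 49, 49, 50, 48, 48, 53, 50, 50, 53, 49, 48, 48, 51, 47, 48, 50, 55, 53, 56, 55, 51, 56, 75, 77]
```

Blade centre is (0.5568, 0.0135), with the lower edge 121 mm below the TCP. Slot centre is about (0.560, 0.0155). I'll correct for that and go down to just above the mouth.

```bash
python3 -c "
from h import *
go(.5622,.0155,.2,88.6)"
python3 -m pendant '[{"travel":[-0.025,0.015,0.2],"rot":[0,0,0],"fingers":-1},{"travel":[-0.025,0.015,0.45],"rot":[0,0,0],"fingers":-1},{"travel":[-0.025,0.015,0.65],"rot":[0,0,0],"fingers":-1},{"travel":[-0.025,0.015,0.72],"rot":[0,0,0],"fingers":-1},{"travel":[-0.025,0.015,0.72],"rot":[0,0,0],"fingers":-1},{"travel":[-0.025,0.015,0.72],"rot":[0,0,0],"fingers":-1}]'
python3 - <<'E'
from h import *
go(.5622,.0155,.2,88.6)
im,d=env.read_camera("scene"); n="scene"
v,u=np.mgrid[165:240,240:320]; v=v.ravel();u=u.ravel(); z=d[v,u]; P=pts(n,np.c_[u,v],z)
k=(z>0)&(P[:,2]>.085)&(P[:,2]<.13)&(abs(P[:,1]-.015)<.015)&(im[v,u].max(1).astype(int)-im[v,u].min(1)<25)
B=P[k]; c=np.linalg.lstsq(np.c_[B[:,0]-.56,B[:,2]-.08,np.ones(len(B))],B[:,1],rcond=None)[0]; print(len(B),c,B.min(0),B.max(0),np.percentile(B[:,0],[1,99]))
cv2.imwrite("pics/c4.png",cv2.convertScaleAbs(cv2.resize(im[140:240,220:330],None,fx=6,fy=6,interpolation=cv2.INTER_CUBIC),alpha=1.5))
E
```

```text
travel [-0.025  0.012  0.748] closing 88.46 rot [-0.    -0.    -0.002] tcp [0.5592 0.0141 0.2898] F [-0.7  0.4 -1.1] gap 0.0173 t 7.4
clock: 8.0
tcp_pos: [0.563, 0.0166, 0.2046]
orientation: [0.001, 0.012, 1.0, -0.0]
wrist_force: [0.3, -0.7, -1.5]
finger_gap: 0.0178
grip_force: 49.9
travel [ 0.007 -0.009  0.038] closing 88.57 rot [-0.     0.001 -0.   ] tcp [0.563  0.0166 0.2046] F [ 0.3 -0.7 -1.5] gap 0.0178 t 8.0
217 [-0.00979811  0.00138679  0.01801339] [0.52568884 0.01038355 0.08501151] [0.61364961 0.02934506 0.1297249 ] [0.52774396 0.60533426]
```

View pics/c4.png

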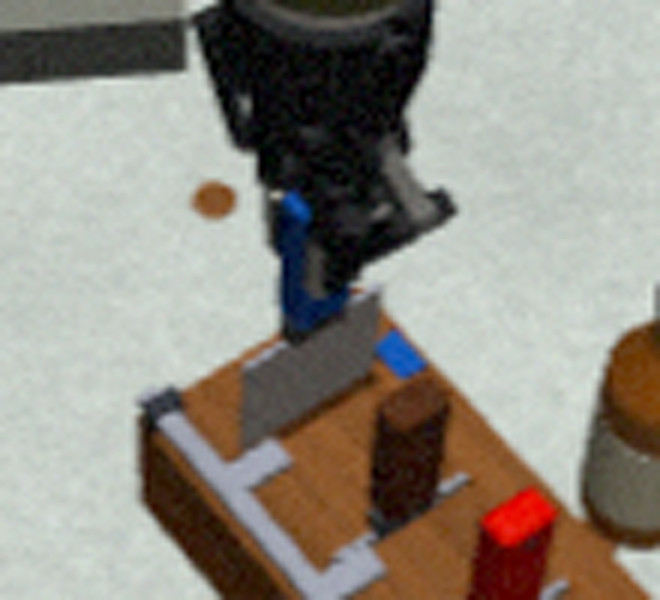

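The blade edge hangs just over the slot line in the crop, from (245,440) to (375,375), and is aligned within about 1 mm. Inserting slowly.

```bash
python3 -m pendant '[{"travel":[0.003,-0.006,0.04],"rot":[0,0,0],"fingers":-1},{"travel":[0.003,-0.006,0.08],"rot":[0,0,0],"fingers":-1},{"travel":[0.003,-0.006,0.12],"rot":[0,0,0],"fingers":-1},{"travel":[0.003,-0.006,0.16],"rot":[0,0,0],"fingers":-1},{"travel":[0.003,-0.006,0.2],"rot":[0,0,0],"fingers":-1},{"travel":[0.003,-0.006,0.2],"rot":[0,0,0],"fingers":-1}]'
python3 -m pendant '[{"travel":[0,0,0.04],"rot":[0,0,0],"fingers":-1},{"travel":[0,0,0.08],"rot":[0,0,0],"fingers":-1},{"travel":[0,0,0.12],"rot":[0,0,0],"fingers":-1},{"travel":[0,0,0.16],"rot":[0,0,0],"fingers":-1},{"travel":[0,0,0.16],"rot":[0,0,0],"fingers":-1}]'
```

```text
clock: 8.65
tcp_pos: [0.5616, 0.0159, 0.1785]
orientation: [-0.001, 0.012, 1.0, -0.0]
wrist_force: [-0.3, -1.4, -3.1]
finger_gap: 0.0175
grip_force: 49.8
clock: 9.15
tcp_pos: [0.5618, 0.016, 0.1594]
orientation: [-0.0, 0.012, 1.0, -0.0]
wrist_force: [0.4, -1.8, -2.0]
finger_gap: 0.0174
grip_force: 49.7
```

```bash
python3 -m pendant '[{"travel":[0,0,0.05],"rot":[0,0,0],"fingers":-1},{"travel":[0,0,0.1],"rot":[0,0,0],"fingers":-1},{"travel":[0,0,0.15],"rot":[0,0,0],"fingers":-1},{"travel":[0,0,0.19],"rot":[0,0,0],"fingers":-1},{"travel":[0,0,0.19],"rot":[0,0,0],"fingers":-1}]'
python3 -m pendant '[{"travel":[0,0,0.015],"rot":[0,0,0],"fingers":-1},{"travel":[0,0,0.03],"rot":[0,0,0],"fingers":-1},{"travel":[0,0,0.03],"rot":[0,0,0],"fingers":-1}]'
```

```text
clock: 9.65
tcp_pos: [0.5618, 0.0159, 0.1367]
orientation: [-0.0, 0.012, 1.0, -0.0]
wrist_force: [0.7, -3.2, -2.8]
finger_gap: 0.0172
grip_force: 49.7
clock: 9.95
tcp_pos: [0.5622, 0.0159, 0.1363]
orientation: [0.001, 0.012, 1.0, -0.0]
wrist_force: [-4.4, -3.2, 13.6]
finger_gap: 0.0177
grip_force: 52.0
```

```bash
python3 -m pendant '[{"travel":[0,0,0.015],"rot":[0,0,0],"fingers":-1},{"travel":[0,0,0.03],"rot":[0,0,0],"fingers":-1},{"travel":[0,0,0.03],"rot":[0,0,0],"fingers":-1}]'
python3 - <<'E'
from h import *
im,d=env.read_camera("scene"); n="scene"
v,u=np.mgrid[150:260,230:330]; v=v.ravel();u=u.ravel(); z=d[v,u]; P=pts(n,np.c_[u,v],z)
C=im[v,u].astype(int); b,g,r=C.T; k=(z>0)&(b>r+40)&(P[:,2]>.08); print("blue",k.sum(),np.round(np.percentile(P[k],[2,50,98],0),4).tolist())
cv2.imwrite("pics/c5.png",cv2.convertScaleAbs(cv2.resize(im[160:260,230:330],None,fx=6,fy=6,interpolation=cv2.INTER_CUBIC),alpha=1.5))
E
```

```text
clock: 10.25
tcp_pos: [0.5633, 0.0159, 0.1361]
orientation: [0.003, 0.012, 1.0, -0.001]
wrist_force: [-9.2, -2.0, 32.1]
finger_gap: 0.0173
grip_force: 54.5
blue 23 [[0.5578, 0.0103, 0.0948], [0.5722, 0.023, 0.159], [0.5811, 0.0586, 0.2007]]
```

View pics/c5.png

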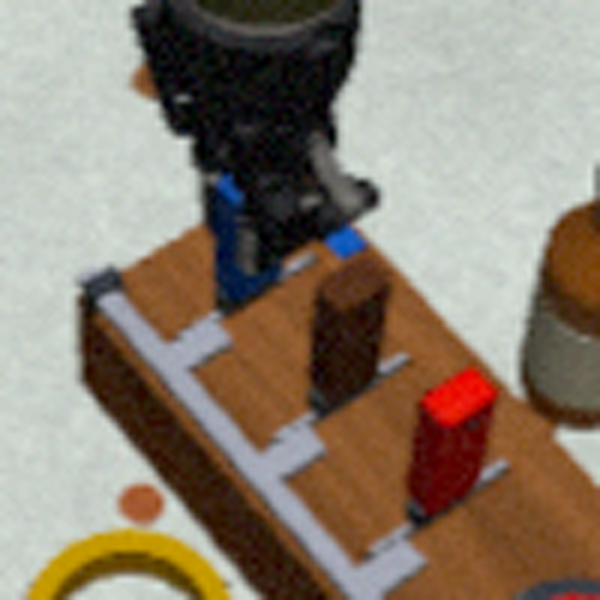

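In the crop, the blue tool sits at the same height in its slot as the wood and red ones, at (240,270), (350,340) and (455,450). A rigid stop is felt. I'll relieve the force, release and retreat.

```bash
python3 -m pendant '[{"travel":[0,0,-0.025],"rot":[0,0,0],"fingers":-1},{"travel":[0,0,-0.05],"rot":[0,0,0],"fingers":-1},{"travel":[0,0,-0.05],"rot":[0,0,0],"fingers":-1},{"travel":[0,0,-0.05],"rot":[0,0,0],"fingers":0.1},{"travel":[0,0,-0.05],"rot":[0,0,0],"fingers":0.1},{"travel":[0,0,-0.05],"rot":[0,0,0],"fingers":0.1},{"travel":[0,0,-0.05],"rot":[0,0,0],"fingers":0.1},{"travel":[0,0,-0.05],"rot":[0,0,0],"fingers":0.1}]'
python3 -m pendant '[{"travel":[0,0,-0.1],"rot":[0,0,0],"fingers":0.1},{"travel":[0,0,-0.3],"rot":[0,0,0],"fingers":0.1},{"travel":[0,0,-0.6],"rot":[0,0,0],"fingers":0.1},{"travel":[0,0,-0.9],"rot":[0,0,0],"fingers":0.1},{"travel":[0,0,-0.9],"rot":[0,0,0],"fingers":0.1},{"travel":[0,0,-0.9],"rot":[0,0,0],"fingers":0.1}]'
python3 - <<'E'
from h import *
go(.5638,.2288,.24,74.5)
im,d=env.read_camera("scene"); n="scene"
v,u=np.mgrid[150:290,230:350]; v=v.ravel();u=u.ravel(); z=d[v,u]; P=pts(n,np.c_[u,v],z)
C=im[v,u].astype(int); b,g,r=C.T
for nm,y,k in (("blue",.016,b>r+40),("wood",.079,r>0),("red",.143,r>b+60)):
    k=k&(z>0)&(abs(P[:,1]-y)<.02)&(abs(P[:,0]-.56)<.025)&(P[:,2]>.145)&(P[:,2]<.175); Q=P[k]; print(nm,k.sum(),np.round(np.percentile(Q,[5,50,95],0),4).tolist())
E
```

```text
clock: 11.1
tcp_pos: [0.5619, 0.0163, 0.1361]
orientation: [-0.0, 0.012, 1.0, 0.0]
wrist_force: [0.5, 1.1, 0.9]
finger_gap: 0.0471
grip_force: 0.0
clock: 11.7
tcp_pos: [0.5628, 0.016, 0.2461]
orientation: [0.002, 0.012, 1.0, -0.0]
wrist_force: [0.4, -0.2, -1.0]
finger_gap: 0.0471
grip_force: 0.0
travel [0.035 1.773 0.05 ] closing 88.6 rot [0.    0.003 0.235] tcp [0.5628 0.016  0.2461] F [ 0.4 -0.2 -1. ] gap 0.0471 t 11.7
blue 78 [[0.5487, 0.0096, 0.1474], [0.5604, 0.0184, 0.1606], [0.5704, 0.0247, 0.1633]]
wood 111 [[0.5491, 0.0719, 0.1472], [0.5641, 0.0817, 0.1593], [0.5749, 0.0878, 0.1636]]
red 81 [[0.5514, 0.136, 0.1577], [0.563, 0.1443, 0.1608], [0.5742, 0.1514, 0.1636]]
```

It is home: the blue top is level with the others at 160 mm. Next, the knob.

```bash
python3 -m pendant '[{"travel":[0.01,0.3,0],"rot":[0,0,0],"fingers":0.1},{"travel":[0.015,0.7,0],"rot":[0,0,0],"fingers":0.1},{"travel":[0.017,0.887,0],"rot":[0,0,0],"fingers":0.1},{"travel":[0.017,0.887,0],"rot":[0,0,0],"fingers":0.1}]' >/dev/null
python3 -m pendant '[{"travel":[0.01,0.3,0],"rot":[0,0,0.12],"fingers":0.1},{"travel":[0.015,0.7,0],"rot":[0,0,0.235],"fingers":0.1},{"travel":[0.017,0.887,0],"rot":[0,0,0.235],"fingers":0.1},{"travel":[0.017,0.887,0],"rot":[0,0,0.235],"fingers":0.1},{"travel":[0.017,0.887,0],"rot":[0,0,0.235],"fingers":0.1}]' >/dev/null
python3 -c "
from h import *
go(.5638,.2288,.109,74.5)"
```

```text
travel [-0.01   0.008  1.117] closing 74.54 rot [-0.002 -0.002  0.001] tcp [0.5626 0.2284 0.2431] F [-0.4  0.6  0.4] gap 0.0471 t 12.65
```

```bash
python3 -m pendant '[{"travel":[-0.006,0.006,0.4],"rot":[0,0,0],"fingers":0.1},{"travel":[-0.006,0.006,0.75],"rot":[0,0,0],"fingers":0.1},{"travel":[-0.006,0.006,0.92],"rot":[0,0,0],"fingers":0.1},{"travel":[-0.006,0.006,0.92],"rot":[0,0,0],"fingers":0.1},{"travel":[-0.006,0.006,0.92],"rot":[0,0,0],"fingers":0.1}]'
python3 -m pendant '[{"travel":[0,0,0.1],"rot":[0,0,0],"fingers":0.1},{"travel":[0,0,0.19],"rot":[0,0,0],"fingers":0.1},{"travel":[0,0,0.19],"rot":[0,0,0],"fingers":0.1},{"travel":[0,0,0.19],"rot":[0,0,0],"fingers":-1},{"travel":[0,0,0.19],"rot":[0,0,0],"fingers":-1},{"travel":[0,0,0.19],"rot":[0,0,0],"fingers":-1},{"travel":[0,0,0.19],"rot":[0,0,0],"fingers":-1},{"travel":[0,0,0.19],"rot":[0,0,0],"fingers":-1},{"travel":[0,0,0.19],"rot":[0,0,0],"fingers":-1}]' 40
python3 -c "
from h import *
go(.5638,.2288,.109,74.5);print(env.get_state()['ft_torque'])"
```

```text
clock: 13.15
tcp_pos: [0.5642, 0.2281, 0.1341]
orientation: [-0.0, 0.136, 0.991, -0.0]
wrist_force: [0.0, 0.3, 0.0]
finger_gap: 0.0471
grip_force: 0.0
clock: 14.05
tcp_pos: [0.564, 0.2281, 0.1118]
orientation: [0.0, 0.135, 0.991, -0.001]
wrist_force: [-1.6, -6.6, 1.9]
finger_gap: 0.0134
grip_force: 41.5
travel [0.003 0.005 0.024] closing 74.46 rot [-0.002  0.001 -0.001] tcp [0.564  0.2281 0.1118] F [-1.6 -6.6  1.9] gap 0.0134 t 14.05
[-1.01039656  0.25020446  0.0285587 ]
```

```bash
python3 -m pendant '[{"travel":[0,-0.003,0.01],"rot":[0,0,0.08],"fingers":-1},{"travel":[0,-0.003,0.02],"rot":[0,0,0.16],"fingers":-1},{"travel":[0,-0.003,0.02],"rot":[0,0,0.24],"fingers":-1},{"travel":[0,-0.003,0.02],"rot":[0,0,0.32],"fingers":-1},{"travel":[0,-0.003,0.02],"rot":[0,0,0.4],"fingers":-1},{"travel":[0,-0.003,0.02],"rot":[0,0,0.4],"fingers":-1}]'
python3 -c "
from h import *
go(.5638,.2288,.109,8.4);print(env.get_state()['ft_torque'])"
```

```text
clock: 14.65
tcp_pos: [0.5639, 0.2276, 0.1117]
orientation: [0.001, 0.339, 0.941, -0.001]
wrist_force: [-6.0, -8.1, 15.8]
finger_gap: 0.013
grip_force: 43.4
travel [0.007 0.007 0.023] closing 50.35 rot [0.    0.003 0.699] tcp [0.5639 0.2276 0.1117] F [-6.  -8.1 15.8] gap 0.013 t 14.65
[-1.44366607  1.3280636   0.01002795]
```

```bash
python3 -m pendant '[{"travel":[0,0,-0.02],"rot":[0,0,0.08],"fingers":-1},{"travel":[0,0,-0.02],"rot":[0,0,0.16],"fingers":-1},{"travel":[0,0,-0.02],"rot":[0,0,0.24],"fingers":-1},{"travel":[0,0,-0.02],"rot":[0,0,0.32],"fingers":-1},{"travel":[0,0,-0.02],"rot":[0,0,0.4],"fingers":-1},{"travel":[0,0,-0.02],"rot":[0,0,0.48],"fingers":-1},{"travel":[0,0,-0.02],"rot":[0,0,0.56],"fingers":-1},{"travel":[0,0,-0.02],"rot":[0,0,0.62],"fingers":-1},{"travel":[0,0,-0.02],"rot":[0,0,0.62],"fingers":-1}]'
python3 -c "
from h import *
go(.5638,.2288,.109,8.4);print(env.get_state()['ft_torque'])"
```

```text
clock: 15.55
tcp_pos: [0.5632, 0.2272, 0.1118]
orientation: [0.001, 0.621, 0.783, -0.002]
wrist_force: [-3.9, -7.6, 4.4]
finger_gap: 0.0131
grip_force: 41.8
travel [0.012 0.008 0.023] closing 13.16 rot [-0.002  0.004  0.079] tcp [0.5632 0.2272 0.1118] F [-3.9 -7.6  4.4] gap 0.0131 t 15.55
[-1.44494463  0.62634298 -0.04727826]
```

```bash
python3 -m pendant '[{"travel":[0,0,0],"rot":[0,0,0.04],"fingers":-1},{"travel":[0,0,0],"rot":[0,0,0.08],"fingers":-1},{"travel":[0,0,0],"rot":[0,0,0.11],"fingers":-1},{"travel":[0,0,0],"rot":[0,0,0.11],"fingers":-1}]'
python3 -c "
from h import *
go(.5638,.2288,.109,8.4);print(env.get_state()['ft_torque'])"
python3 -m pendant '[{"travel":[0,0,0],"rot":[0,0,0.03],"fingers":-1},{"travel":[0,0,0],"rot":[0,0,0.06],"fingers":-1},{"travel":[0,0,0],"rot":[0,0,0.06],"fingers":-1}]'
python3 -c "
from h import *
go(.5638,.2288,.109,8.4);print(env.get_state()['ft_torque'])"
```

```text
clock: 15.95
tcp_pos: [0.563, 0.2271, 0.1118]
orientation: [0.001, 0.664, 0.747, -0.002]
wrist_force: [-3.3, -7.8, 5.9]
finger_gap: 0.0129
grip_force: 48.0
travel [0.013 0.008 0.023] closing 6.73 rot [-0.002  0.004 -0.028] tcp [0.563  0.2271 0.1118] F [-3.3 -7.8  5.9] gap 0.0129 t 15.95
[-1.61483611  0.67594033  0.95475795]
clock: 16.25
tcp_pos: [0.563, 0.2271, 0.1119]
orientation: [0.001, 0.687, 0.727, -0.002]
wrist_force: [-3.3, -9.2, 5.6]
finger_gap: 0.0132
grip_force: 76.1
travel [0.014 0.007 0.024] closing 3.28 rot [-0.001  0.005 -0.085] tcp [0.563  0.2271 0.1119] F [-3.3 -9.2  5.6] gap 0.0132 t 16.25
[-1.86760066  0.69912404  2.08074586]
```

Reaction torque rises to 2 N m, so it is at the stop. I'll release, rise and check.

```bash
python3 -m pendant '[{"travel":[0,0,0],"rot":[0,0,-0.06],"fingers":-1},{"travel":[0,0,0],"rot":[0,0,-0.06],"fingers":0.1},{"travel":[0,0,0],"rot":[0,0,-0.06],"fingers":0.1},{"travel":[0,0,0],"rot":[0,0,-0.06],"fingers":0.1},{"travel":[0,0,0],"rot":[0,0,-0.06],"fingers":0.1},{"travel":[0,0,0],"rot":[0,0,-0.06],"fingers":0.1}]'
python3 -m pendant '[{"travel":[0,0,-0.2],"rot":[0,0,-0.06],"fingers":0.1},{"travel":[0,0,-0.6],"rot":[0,0,-0.06],"fingers":0.1},{"travel":[0,0,-1],"rot":[0,0,-0.06],"fingers":0.1},{"travel":[0,0,-1],"rot":[0,0,-0.06],"fingers":0.1},{"travel":[0,0,-1],"rot":[0,0,-0.06],"fingers":0.1}]' >/dev/null
python3 -c "
from h import *
go(.40,.40,.25)"
```

```text
clock: 16.85
tcp_pos: [0.5641, 0.2293, 0.1111]
orientation: [0.0, 0.665, 0.747, 0.0]
wrist_force: [0.3, 0.3, -0.8]
finger_gap: 0.0471
grip_force: 0.0
travel [ 1.644 -1.098 -0.147] closing 10.3 rot [0 0 0] tcp [0.5649 0.2295 0.2328] F [ 0.5 -0.3 -0.8] gap 0.0471 t 17.35
```

```bash
python3 -m pendant '[{"travel":[0.3,-0.2,-0.1],"rot":[0,0,0],"fingers":0.1},{"travel":[0.6,-0.4,-0.1],"rot":[0,0,0],"fingers":0.1},{"travel":[0.82,-0.55,-0.1],"rot":[0,0,0],"fingers":0.1},{"travel":[0.82,-0.55,-0.1],"rot":[0,0,0],"fingers":0.1}]' >/dev/null
python3 -m pendant '[{"travel":[0.3,-0.2,0],"rot":[0,0,0],"fingers":0.1},{"travel":[0.6,-0.4,0],"rot":[0,0,0],"fingers":0.1},{"travel":[0.82,-0.55,0],"rot":[0,0,0],"fingers":0.1},{"travel":[0.82,-0.55,0],"rot":[0,0,0],"fingers":0.1}]'
python3 - <<'E'
from h import *
c=np.zeros((600,800,3),np.uint8)
for n in ("scene","top"):
    im,d=env.read_camera(n); v,u=np.nonzero(d>0); P=pts(n,np.c_[u,v],d[v,u]); r=im[v,u].astype(int)
    k=(np.hypot(P[:,0]-.564,P[:,1]-.229)<.035)&(P[:,2]>.106)&(P[:,2]<.12)
    if k.sum()>20: Q=P[k,:2]; w,V=np.linalg.eigh(np.cov(Q.T)); print(n,"knob bar",k.sum(),np.degrees(np.arctan2(V[1,1],V[0,1])),cv2.minAreaRect((Q*1000).astype(np.float32)))
    if n=="scene": c[:,:480]=cv2.resize(im[170:320,220:340],None,fx=4,fy=4,interpolation=cv2.INTER_CUBIC)
    else: c[:,480:]=cv2.resize(im[110:280,100:190+1],(320,600),interpolation=cv2.INTER_CUBIC) if 0 else 0; cv2.imwrite("pics/top_end.png",cv2.convertScaleAbs(cv2.resize(im,(800,600)),alpha=1.5))
cv2.imwrite("pics/c6.png",cv2.convertScaleAbs(c[:,:480],alpha=1.6))
E
```

```text
clock: 18.15
tcp_pos: [0.3961, 0.4007, 0.2415]
orientation: [-0.001, 0.639, 0.769, -0.001]
wrist_force: [0.6, -0.1, -0.6]
finger_gap: 0.0469
grip_force: 0.0
scene knob bar 134 98.45631613268141 ((564.6612548828125, 229.5285186767578), (14.881637573242188, 45.86277770996094), 8.075044631958008)
top knob bar 137 98.70991060965531 ((563.6641235351562, 227.2487030029297), (13.978113174438477, 43.95736312866211), 8.1322021484375)
```

View pics/c6.png

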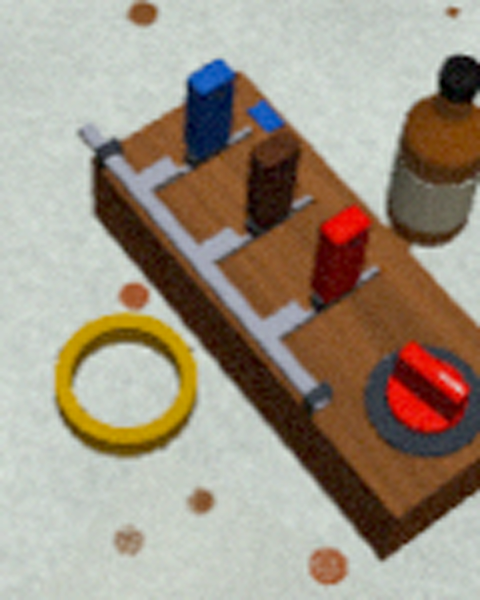

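View pics/top_end.png

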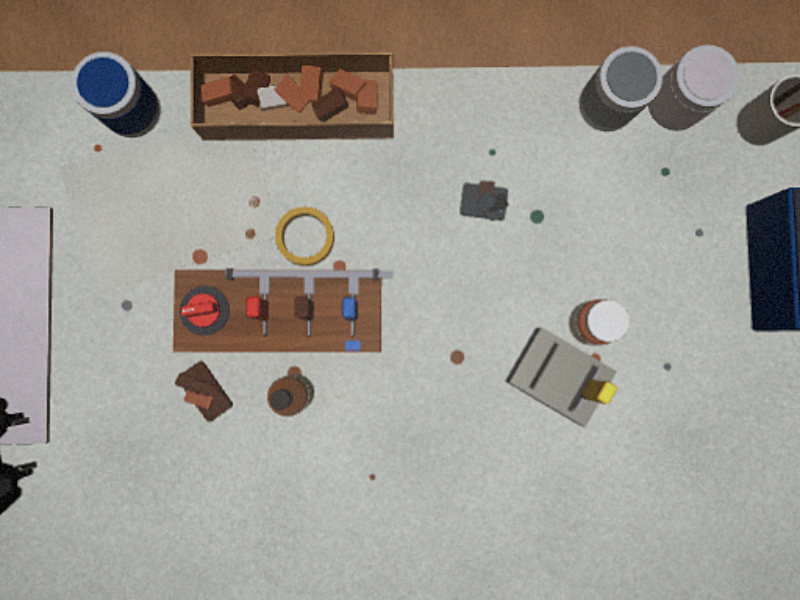

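All three tools are home and the teeth lie over the blades at (160,175), (220,245) and (285,320). The knob bar at 98.5° is about 80° of turn, which matches 1.4 rad. Everything else is where it was and the arm is clear.

```bash
python3 -c "
from workcell import env
print(env.hand_in())"
```

```text
the job is handed in; nothing more can be done
None
```

The blue scraper is fully home in the free slot, the knob is turned to its locked stop (about 1.4 rad by camera), nothing else was moved, and the job was handed in at about 18 s of the 51 s allowed.

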